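# Put the brittle chalk away in its tray

## Robot

A 6-joint arm with a two-finger parallel gripper is mounted at the origin on the work surface. World frame = base frame: x ahead of the robot, y to its left, z up, the work surface at z = 0. Lengths are in m, angles in rad, forces in N, time in s.
With the tool pointing down it reaches from about 0.35 to 0.925 m from the base axis. Payload 6.4 kg.
Tool frame: the origin (TCP) lies midway between the tips of the shut fingers; the grasp point (between the pads) lies 19 mm behind it; z points along the fingers, y is the line along which they close (so a half turn about z gives the same grasp; the last joint's range is limited). The gripper opens to 94 mm and grips with 3 to 60 N. Pads are 16 mm wide; open, the fingers measure 119 mm over their backs; the gripper's body (75 mm by 177 mm) begins 78 mm behind the grasp point.
Start: joints at [-1.35, 0.245, 1.558, -0, 1.339, -0.174], TCP at [0.25, -0.6, 0.205] pointing down, gripper open.
Joint ranges: [-3.13, 3.13], [-1.02, 2.26], [0.13, 2.54], [-0.95, 4.09], [0.21, 2.88], [-2.74, 2.74]. Speed limits (rad/s): [2.57, 2.57, 3.14, 3.14, 3.14, 3.14].

## Interface

Orientations are given as a unit quaternion [x, y, z, w].
In Python, from plant import r gives the robot as it stands. The module is installed in compiled form; this text tells all that it offers.
- The arm moves only by the shell command python3 -m crank 'ROWS'. ROWS is text: rows parted by semicolons, each of 7 numbers parted by spaces: the opening, from 0 (shut) to 1 (fully open), then the shift along the world's x, y, z as a fraction of full scale, then the turn, a rotation vector about the world's x, y, z as a fraction of full scale. In form: fingers x y z ax ay az; .... A call has 1 to 5 rows; each row shifts and turns the commanded pose from where the row before left it; what a row does not reach is not made up. Full scale, the value 1, is 30 mm for a shift and 0.08 rad for a turn. A row lasts 1/12 s, in which the tool goes at most 41.7 mm and 7.16 degrees, less where a joint would pass 70% of its speed; a pose out of reach is approached as far as the arm can. A call with a number of a shift or a turn outside -1 to 1 is refused whole. A call with a gripper value outside its range is refused whole. The fingers move at their own pace and stop on an object; the grip force is fixed at half the most. Time passes only in rows, so rows that do not move let the fingers close. It gives the time, the measured TCP pose, the force, the opening and the grip force at its end, in the units of the state.
- r.state(): the state, without advancing time (a new reading comes with each control period).
- r.get_image(name): name is "scene" or "top" or "wrist"; returns a dict with "frame" (480x640x3 uint8, blue, green, red), "vertical_fov" (degrees; the focal length in pixels is half the picture's height over the tangent of half this angle, whatever the lens; pixels are square), "cx", "cy" (the principal point, pixels), "R" (3x3) and "t" (3): a world point X has camera coordinates R X + t. Camera axes: x right, y down, z forward; pixel columns grow to the right and rows downward; lengths in m; the calibration is good to about 2 mm. A picture is of the moment at which its call begins. There is no depth.
- r.hand_in(): hands the job in; it is judged then, once.
The state is a dict: "clock": time; "joint_positions": joint angles; "joint_vel": joint speeds; "joint_torque": joint torques, N m; "tool_pos": TCP position; "eef_rot": TCP orientation; "contact_force": force on the tool from outside, world axes, zero at the start; "torque": the same for the moment, N m; "width": finger opening in m; "finger_force": force on a finger pad.
Only numpy, scipy, OpenCV 4.12 (cv2) and the standard library are available. Lean on these libraries where they do the work, as an engineer would, in place of code of your own. Each camera call takes 0.05 s, during which the arm holds its last target. There are 200 camera calls.

## Task

Draw the red-brown chalk stick up out of the well in the wooden brush block, prop it on the sloping wooden rest (its foot down by the stop at the low end) and let go of it there, so that you can take it again the other way and lay it level and centred in the empty pair of notches in the metal tray. The chalk is brittle: pinch it with no more than about 10 N, set it down gently and never drop or knock it. Leave the black charcoal stick, the glass jar and the eraser where they are.

Things in the scene. Friction and masses are not known exactly. Their poses are not given: they have to be found in the camera images.
- chalk: Brittle red-brown chalk rod, 14 mm diameter, 140 mm long, 20 to 45 g. Origin: centre of its foot (the lower end at the start); z runs along the rod to the other end. Starts upright, loose in the well, top 63 mm above the block. It breaks above 12.5 N on each finger (25 N in sum), above 45 N of all contact forces summed (fingers included), or if dropped over 10 to 15 mm.
- chalk_center (a point): Middle of the chalk stick, on its axis, 70 mm from either end.
- block: Pale wooden brush block, fixed, 70 (x) by 130 (y) by 85 mm high; origin at the centre of its underside. The chalk's well is near its -y end; three thin paint brushes stand in it near its +y end, 70 mm or more from the well's axis, tips up to 155 mm above the table.
- well (a point): Centre of the mouth of the round well in the block, level with the block's top (85 mm up); the well is 20 mm wide and 77 mm deep, upright.
- rest: Sloping wooden rest, fixed: dark base 130 (x) by 70 (y) by 10 mm, origin at the centre of its underside. Two V cradles (22 mm wide at the mouth) carry a 14 mm rod at 45 degrees in its x-z plane, low end to +x, high end to -x. Foot on the stop plate: foot centre at (45, 0, 25) mm. From the foot, the cradles span 8-16 and 92-100 mm of the rod; elsewhere it is free for the fingers.
- rest_mid (a point): Where the middle of the chalk lies when it is propped on the rest with its foot on the stop, 75 mm above the table; axes those of the rest.
- tray: Shallow aluminium tray, fixed, 190 (x) by 160 (y) mm, rim 12 mm high; origin at the centre of its underside. Two wooden bars at x = -50 and +50 mm (10 mm thick) carry V notches (22 mm wide at the mouth, tops 32 mm above the table) at y = -35 (empty pair) and +35 mm (charcoal). A stick in them lies along x, free between the bars, its underside 21 mm above the table.
- slot (a point): Where the middle of the chalk lies when it is laid in the empty pair of notches: on its axis, 28 mm above the table; axes those of the tray.
- charcoal: Black charcoal stick, 14 mm in diameter, 140 mm long, loose, lying in the other pair of notches of the tray, 70 mm from the empty pair. Leave it alone. Origin on its underside at mid length.
- jar: Empty greenish glass jar, about 72 mm in diameter, 85 mm high, loose. Leave it alone. Origin at the centre of its underside.
- eraser: White eraser with a blue sleeve, 58 x 24 x 14 mm, loose. Leave it alone. Origin at the centre of its underside.
Not all that is in view belongs to the job. Leave any blue look-alike of the rest alone.

How it is judged:
On the way, in this order (a step that is already met when the one before it is completed fails the run):
1. the chalk is drawn up clear of the block (its middle more than 75 mm above the block's top) (z of chalk_center in the frame of well above 0.075 m), for 0.1 s.
2. the chalk lies still on the sloping rest, its middle within 20 mm of where it belongs, sloping at 45 degrees give or take 8, with the fingers off it (distance between chalk_center and rest_mid below 0.02 m and angle between chalk's own z axis and vertical between 0.6454 and 0.9254 rad and contact force between chalk and the fingers below 0.05 N and linear speed of chalk below 0.02 m/s), for 0.3 s.
At the end, for the whole second after the job is handed in: The chalk lies still and released in the empty notches of the tray: middle within 15 mm along, 6 mm across and 5 mm in height of the slot point, within 0.1 rad of the tray's x axis (either way round); charcoal moved less than 15 mm, jar and eraser less than 20 mm (x of chalk_center in the frame of slot between -0.015 and 0.015 m and y of chalk_center in the frame of slot between -0.006 and 0.006 m and z of chalk_center in the frame of slot between -0.005 and 0.005 m and angle between the z axis of chalk and the x axis of tray, either way round below 0.1 rad and contact force between chalk and the fingers below 0.05 N and linear speed of chalk below 0.02 m/s and distance of charcoal from where it was at the start of the episode below 0.015 m and distance of each of jar, eraser from where it was at the start of the episode below 0.02 m); the robot touches nothing.
It fails at once if the chalk is squeezed with more than 25 N in all by the fingers (12.5 N a finger): it snaps (contact force between chalk and the fingers above 25 N).
It fails at once if the chalk is knocked or pressed so that all contact forces on it, fingers included, add up to more than 45 N: it snaps (contact force between chalk and anything else above 45 N).
It fails at once if the chalk is dropped from more than about 10 to 15 mm (it moves faster than 0.45 m/s with the fingers off it) (linear speed of chalk above 0.45 m/s and contact force between chalk and the fingers below 0.05 N).
It fails at once if the jar or the eraser is moved by more than 20 mm (distance of any of jar, eraser from where it was at the start of the episode above 0.02 m).
It fails at once if the charcoal stick is moved by more than 15 mm (distance of charcoal from where it was at the start of the episode above 0.015 m).
It also fails if it takes over 72 s, if anything falls off the work surface, if the arm or the gripper's body presses on something with over 40 N, if the wrist force passes 120 N, or if a joint passes its speed limit or range.

## Working session

There is one attempt and no reset: what is moved stays moved. The work goes in short steps, Python scripts to look and compute and a shell command to move; the robot and the scene stay as the last step left them, time stands still between calls to the robot, and variables do not carry over. Pictures are saved under pics/ and viewed, at most 10 in all, crops included, and the job is handed in when it is done.

```bash
ls; mkdir -p pics
cat > h.py <<'E'
import numpy as np, cv2
from plant import r
def cam(n):
    d=r.get_image(n); f=240/np.tan(np.radians(d['vertical_fov'])/2)
    return d['frame'],f,d['cx'],d['cy'],np.array(d['R']),np.array(d['t'])
def ray(c,uv):
    _,f,cx,cy,R,t=c
    return -R.T@t, R.T@np.array([(uv[0]-cx)/f,(uv[1]-cy)/f,1.])
def onz(c,uv,z):
    o,d=ray(c,uv); return o+d*(z-o[2])/d[2]
def proj(c,X):
    _,f,cx,cy,R,t=c; p=R@np.asarray(X,float)+t; return np.array([f*p[0]/p[2]+cx,f*p[1]/p[2]+cy])
def tri(c1,u1,c2,u2):
    o1,d1=ray(c1,u1);o2,d2=ray(c2,u2)
    s=np.linalg.lstsq(np.c_[d1,-d2],o2-o1,rcond=None)[0]
    a=o1+s[0]*d1;b=o2+s[1]*d2
    return (a+b)/2,np.linalg.norm(a-b)
E
python3 - <<'E'
from h import *
import pickle
print(r.state())
for n in ['scene','top']:
    c=cam(n); pickle.dump(c,open(n+'.pkl','wb')); cv2.imwrite(f'pics/{n}0.png',c[0]); print(n,c[1:4],-c[4].T@c[5],c[4].tolist())
E
```

```text
pics
{'clock': 0.0, 'joint_positions': array([-1.35014149e+00,  2.45814674e-01,  1.55899339e+00, -7.91759526e-06,
        1.33872646e+00, -1.74085556e-01]), 'joint_vel': array([-1.02867558e-03,  7.71100563e-05,  2.64948234e-04,  3.61316461e-04,
        1.95557966e-04,  1.11659567e-03]), 'joint_torque': array([-1.27461094e-04, -4.15840995e+01, -3.14601052e+01,  6.85186358e-02,
        3.32442240e-02, -1.44286032e-04]), 'tool_pos': array([ 0.2498473 , -0.59940863,  0.20435608]), 'eef_rot': array([ 9.80585008e-01,  1.96092066e-01, -2.64566152e-05, -9.70584099e-04]), 'contact_force': array([ 0.36757835, -0.46610504,  0.0184072 ]), 'torque': array([-0.02198964, -0.00143436, -0.01409457]), 'finger_force': 0.0, 'width': 0.09402540201811718}
scene (np.float64(474.6588076685266), 314.22644051970843, 239.79488432669368) [1.13217042 0.42303846 0.75648816] [[-0.6155750999624667, 0.7878046969429383, 0.02076188288292586], [0.5447014080603053, 0.4443626858717678, -0.7112258287365203], [-0.5695328545073765, -0.42650388378005877, -0.702656932476444]]
top (np.float64(462.9758794909881), 324.77417082667233, 234.1232798998859) [0.41463609 0.02187398 1.00640919] [[0.003876371869587168, -0.9999872956712261, -0.0032221479290427497], [-0.9813517776822147, -0.0031848472906168316, -0.19219403005216534], [0.19218132630691745, 0.003907076129717981, -0.9813516559190342]]
```

View pics/scene0.png

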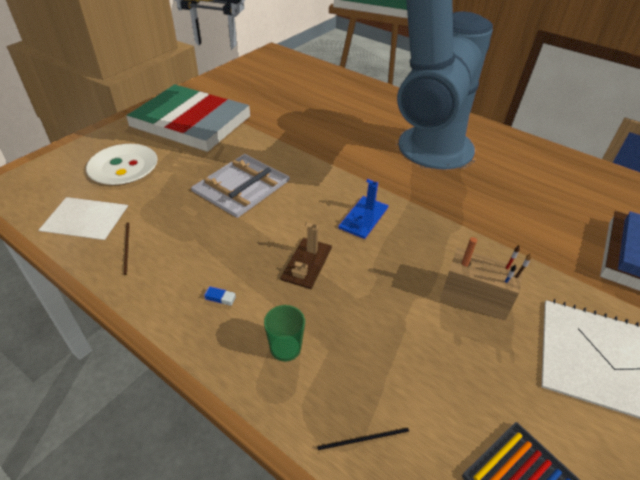

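View pics/top0.png

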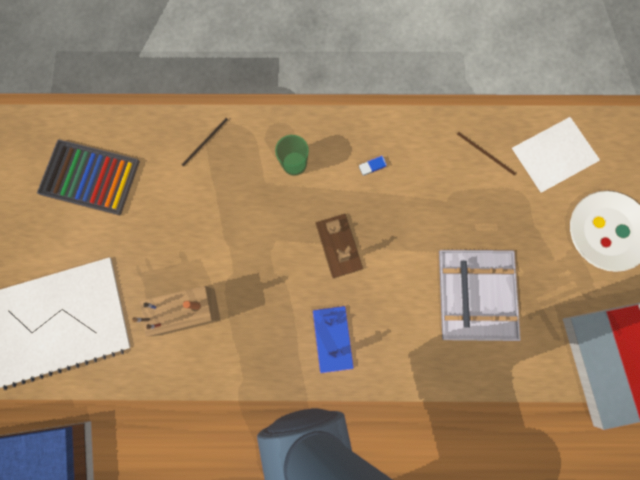

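The chalk could be confused with these: the stick in the block (top 192,305 / scene 468,252), the red sticks in the pastel box (top 107,178) and the red book strip. I choose the one in the block. For the rest, the candidates are dark brown (top 340,245) and the blue look-alike (top 332,340); I choose the brown one. The tray is at top 480,295, with the charcoal on its left (+y) side, so the empty notches are on the right.

Run:
```python
from h import *
import pickle
S=pickle.load(open('scene.pkl','rb'));T=pickle.load(open('top.pkl','rb'))
def big(m,box):
    x0,y0,x1,y1=box; k=np.zeros(m.shape,np.uint8);k[y0:y1,x0:x1]=m[y0:y1,x0:x1]
    cs,_=cv2.findContours(k,cv2.RETR_EXTERNAL,cv2.CHAIN_APPROX_NONE)
    return max(cs,key=cv2.contourArea)
def hsv(c): return cv2.cvtColor(c[0],cv2.COLOR_BGR2HSV)
ht,hs=hsv(T),hsv(S)
print('px chalk',hs[252,468],ht[305,192],'rest',ht[225,330],ht[265,345],hs[275,295],'tray',ht[300,500],'table',ht[230,400],'blk',ht[300,215],hs[290,480])
# chalk
for c,h,b in((S,hs,(455,230,485,275)),(T,ht,(175,292,206,320))):
    m=((h[...,0]<9)&(h[...,1]>110)&(h[...,2]>50)).astype(np.uint8)
    q=big(m,b);print('chalk',cv2.boundingRect(q),cv2.minAreaRect(q))
# rest base top
m=((ht[...,2]<95)&(ht[...,1]>60)).astype(np.uint8); q=big(m,(310,205,370,285));R=cv2.minAreaRect(q);print('rest',R)
P=np.array([onz(T,p,.01)[:2] for p in cv2.boxPoints(R)]);print(P,P.mean(0),np.linalg.norm(np.diff(P,axis=0),axis=1))
m=(ht[...,1]<60).astype(np.uint8); q=big(m,(425,235,535,355));R=cv2.minAreaRect(q);print('tray',R)
P=np.array([onz(T,p,.012)[:2] for p in cv2.boxPoints(R)]);print(P,P.mean(0),np.linalg.norm(np.diff(P,axis=0),axis=1))
m=(ht[...,2]<80).astype(np.uint8); q=big(m,(455,255,475,335));R=cv2.minAreaRect(q);print('charcoal',R,[onz(T,p,.035)[:2] for p in cv2.boxPoints(R)])
a=cv2.resize(S[0][200:320,260:540],None,fx=2.8,fy=2.8,interpolation=cv2.INTER_CUBIC)
b=cv2.resize(T[0][200:360,120:380],None,fx=1.5,fy=1.5,interpolation=cv2.INTER_CUBIC)
can=np.zeros((600,800,3),np.uint8);can[:336,:784]=a;can[350:590,:390]=b
can[350:590,400:790]=cv2.resize(T[0][235:355,420:615],None,fx=2,fy=2)
cv2.imwrite('pics/crop1.png',can)
```

```text
px chalk [ 10 177 105] [ 11 142 120] rest [ 16 113 163] [ 13 139 110] [ 16 124  97] tray [146  10 207] table [ 17 120 170] blk [ 16 109 108] [ 16 119  94]Traceback (most recent call last):
  File "<stdin>", line 14, in <module>
  File "<stdin>", line 7, in big
ValueError: max() iterable argument is empty
```

```bash
cat > m1.py <<'E'
from h import *
import pickle
S=pickle.load(open('scene.pkl','rb'));T=pickle.load(open('top.pkl','rb'))
def big(m,box):
    x0,y0,x1,y1=box; k=np.zeros(m.shape,np.uint8);k[y0:y1,x0:x1]=m[y0:y1,x0:x1]
    cs,_=cv2.findContours(k,cv2.RETR_EXTERNAL,cv2.CHAIN_APPROX_NONE)
    return max(cs,key=cv2.contourArea) if cs else np.zeros((1,1,2),np.int32)
def hsv(c): return cv2.cvtColor(c[0],cv2.COLOR_BGR2HSV)
ht,hs=hsv(T),hsv(S)
a=cv2.resize(S[0][200:320,260:540],None,fx=2.8,fy=2.8,interpolation=cv2.INTER_CUBIC)
b=cv2.resize(T[0][200:360,120:380],None,fx=1.5,fy=1.5,interpolation=cv2.INTER_CUBIC)
can=np.zeros((600,800,3),np.uint8);can[:336,:784]=a;can[350:590,:390]=b
can[350:590,400:790]=cv2.resize(T[0][235:355,420:615],None,fx=2,fy=2)
cv2.imwrite('pics/crop1.png',can)
for c,h,b in((S,hs,(455,230,485,275)),(T,ht,(175,292,206,320))):
    m=((h[...,0]<=12)&(h[...,1]>130)).astype(np.uint8)
    q=big(m,b);print('chalk',cv2.boundingRect(q),cv2.minAreaRect(q))
print(ht[305,176:215,0],ht[305,176:215,1])
m=((ht[...,2]<95)&(ht[...,0]<14)).astype(np.uint8); q=big(m,(310,205,370,285));R=cv2.minAreaRect(q);print('rest',R)
P=np.array([onz(T,p,.01)[:2] for p in cv2.boxPoints(R)]);print(P,P.mean(0),np.linalg.norm(np.diff(P,axis=0),axis=1))
m=(ht[...,1]<60).astype(np.uint8); q=big(m,(425,235,535,355));R=cv2.minAreaRect(q);print('tray',R)
P=np.array([onz(T,p,.012)[:2] for p in cv2.boxPoints(R)]);print(P,P.mean(0),np.linalg.norm(np.diff(P,axis=0),axis=1))
m=(ht[...,2]<90).astype(np.uint8); q=big(m,(455,255,475,335));R=cv2.minAreaRect(q);print('charcoal',R,[onz(T,p,.035)[:2] for p in cv2.boxPoints(R)])
E
python3 m1.py
```

```text
chalk (462, 237, 15, 29) ((469.010009765625, 251.32850646972656), (7.031744003295898, 29.118026733398438), 19.29004669189453)
chalk (183, 301, 17, 8) ((191.05384826660156, 304.5692138671875), (16.37258529663086, 6.573841094970703), 7.125016689300537)
[16 16 16 16 16 15 13 11 10 10 10 10 10 10 10 10 11 11 11 11 11 11 11 12
 14 15 16 15 16 16 16 16 16 16 16 16 15 16 16] [112 115 113 112 114 114 124 147 157 159 159 158 157 154 145 142 142 146
 141 140 140 140 142 137 126 115 112 112 113 115 114 114 111 109 111 108
 106 109 110]
rest ((344.0, 224.50001525878906), (13.134490966796875, 7.2637715339660645), 84.2894058227539)
[[ 0.64540796 -0.00704361]
 [ 0.64709521 -0.02300573]
 [ 0.61765339 -0.02571819]
 [ 0.615983   -0.00984386]] [ 0.63153489 -0.01640285] [0.01605105 0.0295665  0.01596197]
tray ((479.0, 295.0), (90.0, 80.0), 90.0)
[[ 0.57503538 -0.2224394 ]
 [ 0.57561839 -0.39598828]
 [ 0.38498249 -0.38138134]
 [ 0.38431727 -0.21414366]] [ 0.47998838 -0.30348817] [0.17354985 0.19119469 0.167239  ]
charcoal ((467.2503967285156, 311.5103759765625), (27.018220901489258, 1.457068920135498), 87.61405944824219) [array([ 0.47036183, -0.26841368]), array([ 0.47049822, -0.27144532]), array([ 0.41540272, -0.27071105]), array([ 0.41526864, -0.26771274])]
```

View pics/crop1.png

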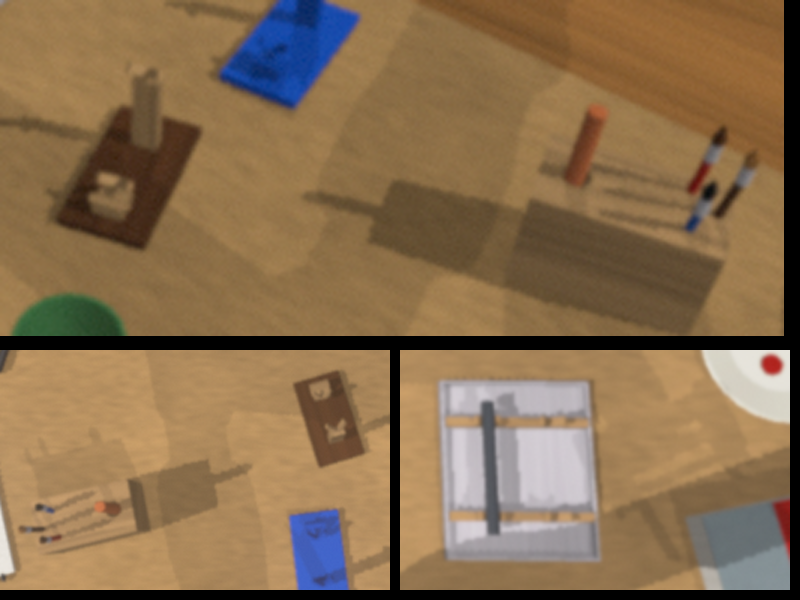

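The crop confirms the chalk: its top is at crop (596,110) and it stands in the block. The brown rest has its tall cradle towards the robot, and the charcoal is on the tray's left with the right pair of notches empty. Next I triangulate.

```bash
cat > m2.py <<'E'
from h import *
import pickle
S=pickle.load(open('scene.pkl','rb'));T=pickle.load(open('top.pkl','rb'))
s=lambda x,y:(260+x/2.8,200+y/2.8)
t=lambda x,y:(120+x/1.5,200+(y-350)/1.5)
w=lambda x,y:(420+(x-400)/2,235+(y-350)/2)
print('chalk top',tri(S,s(596,110),T,(186.5,304)),onz(S,s(596,110),.148),onz(T,(186.5,304),.148))
print('chalk at mouth',onz(S,s(576,182),.085),onz(T,(198,305.5),.085))
for a,b in zip([(125,107),(200,130),(143,247),(57,222)],[(320,466),(364,453),(340,371),(294,383)]):
    print('rest corner',tri(S,s(*a),T,t(*b)),onz(S,s(*a),.01)[:2],onz(T,t(*b),.01)[:2])
for p in[(440,380),(592,379),(600,560),(446,560)]: print('tray',onz(T,w(*p),.012)[:2])
for p in[(488,402),(494,534)]: print('char',onz(T,w(*p),.031)[:2])
for p in[(525,200),(724,262)]: print('block +x edge',onz(S,s(*p),.085)[:2])
E
python3 m2.py
```

```text
chalk top (array([0.45116871, 0.27929475, 0.14644897]), np.float64(0.00011929907964100139)) [0.45285965 0.27970913 0.148     ] [0.45112638 0.27877367 0.148     ]
chalk at mouth [0.45768824 0.28442229 0.085     ] [0.45096472 0.27476866 0.085     ]
rest corner (array([ 0.53076152, -0.01707631,  0.02140599]), np.float64(0.059042548902427244)) [ 0.53673585 -0.0498526 ] [0.51500232 0.00704053]
rest corner (array([ 0.52010933, -0.02723123, -0.00336787]), np.float64(0.06725752818265239)) [0.519508   0.01223052] [ 0.53396878 -0.05633667]
rest corner (array([ 0.64233715,  0.00843935, -0.00724612]), np.float64(0.07106167526058253)) [0.64127103 0.05100913] [ 0.65527235 -0.02239986]
rest corner (array([0.65323184, 0.0201105 , 0.02027207]), np.float64(0.061814918409636536)) [ 0.6624656  -0.01288493] [0.63693699 0.04528944]
tray [ 0.57504268 -0.22460997]
tray [ 0.57669589 -0.38956659]
tray [ 0.38499081 -0.38347066]
tray [ 0.38435055 -0.22250985]
char [ 0.54853325 -0.2697179 ]
char [ 0.41129683 -0.26851113]
block +x edge [0.49510926 0.26451875]
block +x edge [0.46195328 0.39094899]
```

Estimates:
- Chalk: (0.452, 0.279)
- Rest: centre (0.588, −0.003), yaw 0.29
- Slot: (0.480, −0.339), yaw about 0

I'm moving over the chalk now.

```bash
c="python3 -m crank"
python3 -m crank '0.5 .22 .98 0 0 0 1;0.5 .22 .98 0 0 0 1;0.5 .22 .98 0 0 0 1;0.5 .22 .98 0 0 0 1;0.5 .22 .98 0 0 0 1'
python3 -m crank '0.5 .22 .98 0 0 0 1;0.5 .22 .98 0 0 0 1;0.5 .22 .98 0 0 0 1;0.5 .22 .98 0 0 0 1;0.5 .22 .98 0 0 0 1'
python3 -m crank '0.5 .22 .98 0 0 0 1;0.5 .22 .98 0 0 0 1;0.5 .22 .98 0 0 0 1;0.5 .22 .98 0 0 0 1;0.5 .22 .98 0 0 0 1'
python3 -m crank '0.5 .22 .98 0 0 0 1;0.5 .22 .98 0 0 0 1;0.5 .22 .98 0 0 0 .9;0.5 .22 .98 0 0 0 0;0.5 .22 .98 0 0 0 0'
```

```text
clock: 0.52
tool_pos: [0.283, -0.4513, 0.2048]
eef_rot: [0.921, 0.389, 0.0, -0.001]
contact_force: [-0.4, 0.3, 1.0]
width: 0.064
finger_force: 0.0
clock: 0.93
tool_pos: [0.3159, -0.3043, 0.205]
eef_rot: [0.826, 0.564, 0.0, -0.0]
contact_force: [1.0, -0.1, 0.0]
width: 0.0473
finger_force: 0.0
clock: 1.35
tool_pos: [0.3488, -0.1575, 0.2051]
eef_rot: [0.697, 0.717, 0.0, -0.0]
contact_force: [1.2, 1.0, 0.3]
width: 0.047
finger_force: 0.0
clock: 1.77
tool_pos: [0.3818, -0.0104, 0.2053]
eef_rot: [0.611, 0.792, 0.0, 0.0]
contact_force: [0.4, 0.2, 0.3]
width: 0.0471
finger_force: 0.0
```

```bash
python3 -m crank '0.5 .23 .97 0 0 0 0;0.5 .23 .97 0 0 0 0;0.5 .23 .97 0 0 0 0;0.5 .23 .97 0 0 0 0;0.5 .23 .97 0 0 0 0'
python3 -m crank '0.5 .23 .97 0 0 0 0;0.5 .23 .97 0 0 0 0;0.5 .23 .97 0 0 0 0;0.5 .23 .97 0 0 0 0;0.5 .23 .83 0 0 0 0'
python3 -m crank '0.5 0 0 0 0 0 0;0.5 0 0 0 0 0 0'
python3 - <<'E'
from h import *
import pickle
c=cam('wrist');pickle.dump(c,open('w1.pkl','wb'));cv2.imwrite('pics/w1.png',c[0]);print(r.state()['tool_pos'],-c[4].T@c[5],c[4].tolist(),c[1:4])
print(proj(c,(.452,.279,.148)),proj(c,(.452,.279,.085)))
E
```

```text
clock: 2.18
tool_pos: [0.4163, 0.1351, 0.2052]
eef_rot: [0.611, 0.792, -0.0, -0.0]
contact_force: [-0.3, 0.9, 0.1]
width: 0.0469
finger_force: 0.0
clock: 2.6
tool_pos: [0.4507, 0.2766, 0.2049]
eef_rot: [0.611, 0.792, -0.0, -0.0]
contact_force: [0.9, -1.5, 0.0]
width: 0.047
finger_force: 0.0
clock: 2.77
tool_pos: [0.4506, 0.2754, 0.2048]
eef_rot: [0.61, 0.792, -0.001, -0.0]
contact_force: [-0.7, -0.6, -0.0]
width: 0.0469
finger_force: 0.0
[0.45052752 0.27464428 0.20486346] [0.42983909 0.35027331 0.38410276] [[0.9668319087001965, 0.2554094603449963, -0.001438014399832427], [0.24665672843410816, -0.9322079464275225, 0.2648561929341388], [0.06630624885573753, -0.25642611447288455, -0.9642868500498292]] (np.float64(406.52014826811467), 313.00048964072926, 241.79080924685275)
[318.85226752 257.1935204 ] [317.81819287 232.14574882]
```

View pics/w1.png

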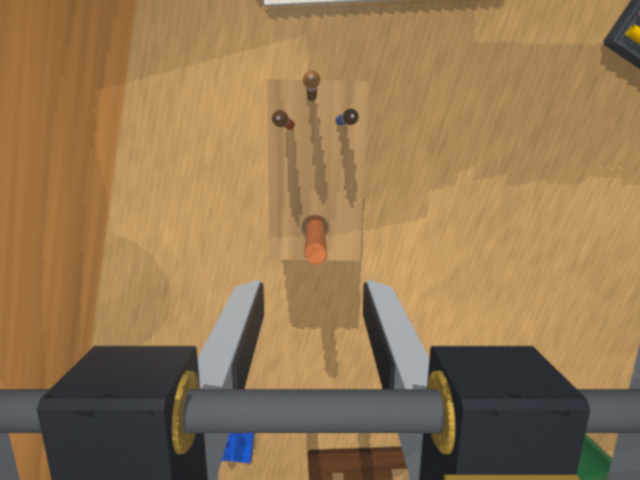

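The wrist view shows the chalk top at (316,254), its mouth end at about (315,226), and the brushes well away at row 120 and above.

Run:
```python
from h import *
import pickle
c=pickle.load(open('w1.pkl','rb'))
h=cv2.cvtColor(c[0],cv2.COLOR_BGR2HSV)
m=((h[...,0]<=12)&(h[...,1]>140))[215:275,295:340]
ys,xs=np.nonzero(m);print(xs.min()+295,xs.max()+295,ys.min()+215,ys.max()+215)
low=ys+215>245;print(xs[low].mean()+295, [ (y+215,xs[ys==y].min()+295,xs[ys==y].max()+295) for y in range(5,55,6) if (ys==y).any()])
print(onz(c,(316,254),.148),onz(c,(315.5,228),.085))
```

```text
305 326 216 263
315.2405797101449 [(220, np.int64(308), np.int64(322)), (226, np.int64(307), np.int64(323)), (232, np.int64(306), np.int64(323)), (238, np.int64(306), np.int64(324)), (244, np.int64(306), np.int64(324)), (250, np.int64(305), np.int64(325)), (256, np.int64(305), np.int64(325)), (262, np.int64(310), np.int64(321))]
[0.44979891 0.28051985 0.148     ] [0.44947132 0.28167117 0.085     ]
```

```bash
python3 -m crank '0.5 0 .2 0 0 0 0;0.5 0 0 -.5 0 0 0;0.4 0 0 -.7 0 0 0;0.35 0 0 -.8 0 0 0;0.3 0 0 -.7 0 0 0'
python3 -m crank '0.3 0 0 -.35 0 0 0;0.25 0 0 0 0 0 0;0.2 0 0 0 0 0 0;0.2 0 0 0 0 0 0'
python3 - <<'E'
from h import *
import pickle
c=cam('wrist');cv2.imwrite('pics/w2.png',c[0][200:480,160:480]);print(r.state()['tool_pos'],proj(c,r.state()['tool_pos']+[0,0,.034]))
E
```

```text
clock: 3.23
tool_pos: [0.4508, 0.28, 0.1235]
eef_rot: [0.612, 0.791, 0.0, 0.0]
contact_force: [0.3, 0.2, 0.1]
width: 0.0308
finger_force: 0.0
clock: 3.57
tool_pos: [0.4521, 0.281, 0.1155]
eef_rot: [0.611, 0.791, 0.001, 0.001]
contact_force: [-0.4, -0.4, 1.2]
width: 0.0192
finger_force: 0.0
[0.45220702 0.28108706 0.11575672] [316.68285347 333.88281081]
```

View pics/w2.png

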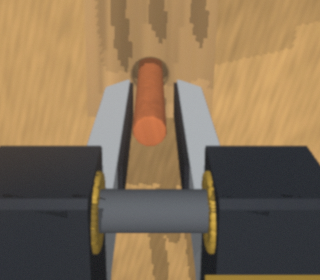

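The chalk top sits at crop (149,130), between the fingers. I'm closing in small steps.

```bash
python3 -m crank '0.17 0 0 0 0 0 0;0.16 0 0 0 0 0 0;0.155 0 0 0 0 0 0;0.155 0 0 0 0 0 0'
python3 -m crank '0.15 0 0 0 0 0 0;0.15 0 0 0 0 0 0'
python3 -m crank '0.147 0 0 0 0 0 0;0.147 0 0 0 0 0 0'
```

```text
clock: 3.95
tool_pos: [0.4512, 0.2809, 0.1143]
eef_rot: [0.611, 0.792, 0.0, 0.0]
contact_force: [-0.1, -0.4, 0.5]
width: 0.0143
finger_force: 0.0
clock: 4.12
tool_pos: [0.451, 0.2808, 0.114]
eef_rot: [0.611, 0.792, -0.0, 0.0]
contact_force: [0.5, 0.3, 0.5]
width: 0.0139
finger_force: 0.0
clock: 4.28
tool_pos: [0.4509, 0.2808, 0.114]
eef_rot: [0.611, 0.792, -0.0, -0.0]
contact_force: [-0.9, -0.4, 0.2]
width: 0.0142
finger_force: 3.2
```

```bash
python3 -m crank '0.145 0 0 0 0 0 0;0.145 0 0 0 0 0 0'
python3 -m crank '0.143 0 0 0 0 0 0;0.143 0 0 0 0 0 0'
```

```text
clock: 4.45
tool_pos: [0.451, 0.2808, 0.114]
eef_rot: [0.611, 0.792, -0.0, -0.0]
contact_force: [-0.4, 0.5, 1.3]
width: 0.0137
finger_force: 7.3
clock: 4.62
tool_pos: [0.451, 0.2808, 0.114]
eef_rot: [0.611, 0.792, -0.0, -0.0]
contact_force: [-0.3, -1.7, 1.6]
width: 0.0137
finger_force: 11.7
```

```bash
python3 -m crank '0.1445 0 0 0 0 0 0;0.1445 0 0 0 0 0 0'
python3 -m crank '0.1445 0 0 .1 0 0 0;0.1445 0 0 .25 0 0 0;0.1445 0 0 .35 0 0 0;0.1445 0 0 .4 0 0 0'
```

```text
clock: 4.78
tool_pos: [0.451, 0.2808, 0.114]
eef_rot: [0.611, 0.792, -0.0, -0.0]
contact_force: [-0.5, 0.6, 1.4]
width: 0.014
finger_force: 8.4
clock: 5.12
tool_pos: [0.4509, 0.2807, 0.1478]
eef_rot: [0.611, 0.792, -0.0, -0.0]
contact_force: [-0.1, 0.9, 0.3]
width: 0.0132
finger_force: 8.3
```

```bash
python3 -m crank '0.1445 0 0 .7 0 0 0;0.1445 0 0 .8 0 0 0;0.1445 0 0 .8 0 0 0;0.1445 0 0 .5 0 0 0;0.1445 0 0 .1 0 0 0'
python3 -m crank '0.1445 0 0 0 0 0 -.3;0.1445 .2 -.5 0 0 0 -.7;0.1445 .22 -.53 0 0 0 -1;0.1445 .22 -.53 0 0 0 -1;0.1445 .22 -.53 0 0 0 -1'
```

```text
clock: 5.53
tool_pos: [0.4531, 0.2816, 0.2392]
eef_rot: [0.611, 0.792, 0.004, 0.002]
contact_force: [-0.5, 0.3, 0.1]
width: 0.0142
finger_force: 8.3
clock: 5.95
tool_pos: [0.4761, 0.2173, 0.2324]
eef_rot: [0.731, 0.682, -0.001, -0.001]
contact_force: [1.1, -0.6, 0.1]
width: 0.0138
finger_force: 8.3
```

```bash
python3 -m crank '0.1445 .22 -.53 0 0 0 -1;0.1445 .22 -.53 0 0 0 -1;0.1445 .22 -.53 0 0 0 -1;0.1445 .22 -.53 0 0 0 -1;0.1445 .22 -.53 0 0 0 -1'
python3 -m crank '0.1445 .22 -.53 0 0 0 -1;0.1445 .22 -.53 0 0 0 -1;0.1445 .22 -.53 0 0 0 -1;0.1445 .22 -.53 0 0 0 -1;0.1445 .22 -.53 0 0 0 -1'
python3 -m crank '0.1445 .22 -.53 0 0 0 -1;0.1445 .22 -.53 0 0 0 -1;0.1445 .22 -.53 0 0 0 -.8;0.1445 .22 -.53 0 0 0 -.7;0.1445 .1 -.2 0 0 0 -.7'
```

```text
clock: 6.37
tool_pos: [0.5092, 0.1377, 0.2323]
eef_rot: [0.852, 0.523, -0.001, -0.001]
contact_force: [0.2, 0.7, -0.6]
width: 0.0139
finger_force: 8.3
clock: 6.78
tool_pos: [0.5422, 0.0583, 0.2323]
eef_rot: [0.939, 0.344, -0.001, -0.001]
contact_force: [0.3, 0.6, 0.1]
width: 0.0133
finger_force: 8.3
clock: 7.2
tool_pos: [0.5719, -0.0122, 0.2323]
eef_rot: [0.983, 0.182, -0.001, -0.0]
contact_force: [-0.5, 1.0, 0.6]
width: 0.0133
finger_force: 8.3
```

```bash
python3 -m crank '0.1445 0 0 0 0 0 -.8;0.1445 0 0 0 .2 -.66 0;0.1445 0 0 0 .286 -.958 0;0.1445 0 0 0 .286 -.958 0;0.1445 0 0 0 .286 -.958 0'
python3 -m crank '0.1445 0 0 0 .286 -.958 0;0.1445 0 0 0 .286 -.958 0;0.1445 0 0 0 .286 -.958 0;0.1445 0 0 0 .286 -.958 0;0.1445 0 0 0 .286 -.958 0'
python3 -m crank '0.1445 0 0 0 .286 -.958 0;0.1445 0 0 0 .03 -.1 0;0.1445 0 0 0 0 0 0;0.1445 0 0 0 0 0 0'
python3 - <<'E'
from h import *
import pickle
from scipy.spatial.transform import Rotation as Ro
s=r.state();print(s['tool_pos'],Ro.from_quat(s['eef_rot']).as_matrix().round(3))
for n in['wrist','scene','top']:
    c=cam(n);pickle.dump(c,open(n+'2.pkl','wb'))
    if n=='wrist':cv2.imwrite('pics/w3.png',c[0])
    if n=='scene':b=c
    if n=='top':
        a=np.zeros((560,800,3),np.uint8);a[:,:400]=cv2.resize(b[0][140:300,270:384],(400,560),interpolation=cv2.INTER_CUBIC);a[:,400:]=cv2.resize(c[0][180:292,290:370],(400,560),interpolation=cv2.INTER_CUBIC);cv2.imwrite('pics/st3.png',a)
E
```

```text
clock: 7.62
tool_pos: [0.5717, -0.0103, 0.2326]
eef_rot: [0.977, 0.151, 0.146, -0.021]
contact_force: [-0.1, -0.2, -0.2]
width: 0.014
finger_force: 8.3
clock: 8.03
tool_pos: [0.5714, -0.0103, 0.2327]
eef_rot: [0.929, 0.143, 0.338, -0.047]
contact_force: [0.4, 0.1, -0.6]
width: 0.0139
finger_force: 8.2
clock: 8.37
tool_pos: [0.5723, -0.0106, 0.2338]
eef_rot: [0.914, 0.141, 0.377, -0.052]
contact_force: [0.7, 0.1, 0.2]
width: 0.0137
finger_force: 8.3
[ 0.57227313 -0.01061407  0.23384435] [[ 0.675  0.297  0.675]
 [ 0.218 -0.955  0.202]
 [ 0.704  0.011 -0.71 ]]
```

View pics/w3.png

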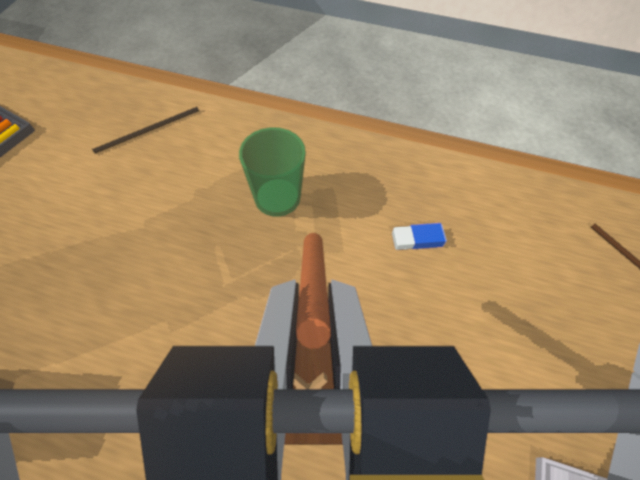

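View pics/st3.png

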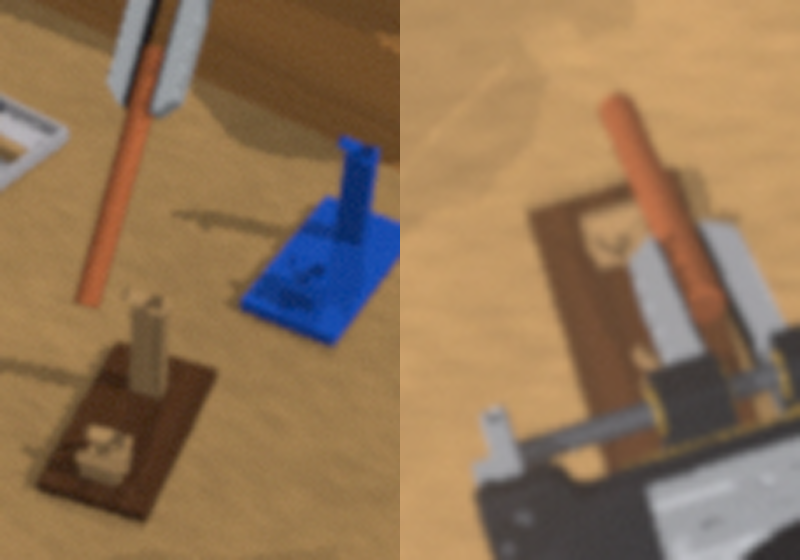

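The chalk is held straight along the tool. Scene view: foot at crop (89,298); high cradle V at about (150,300). Top view: foot at (618,100). Next I check the hold length and the camera biases.

Run:
```python
from h import *
import pickle
from scipy.spatial.transform import Rotation as Ro
S,T,W=[pickle.load(open(n+'2.pkl','rb')) for n in('scene','top','wrist')]
s=r.state();p=s['tool_pos'];z=Ro.from_quat(s['eef_rot']).as_matrix()[:,2]
sc=lambda x,y:(270+x/3.509,140+y/3.5); tc=lambda x,y:(290+(x-400)/5,180+y/5)
for nm,a,b in(('foot',(89,298),(618,100)),('top',(152,50),(708,300))):
    X,e=tri(S,sc(*a),T,tc(*b));print(nm,X,e,'along tool',(X-p)@z,'off',(X-p)-((X-p)@z)*z)
print('foot wrist px',[proj(W,p+z*d).round(1) for d in(.1,.106,-.034)])
F=p+z*.106;print('foot FK',F,'S',proj(S,F),sc(89,298),'T',proj(T,F),tc(618,100))
# rest base corners again, S & T plane cast, using crops
for q in[(110,343),(217,372),(143,520),(38,487)]: print('S',onz(S,sc(*q),.01)[:2].round(4))
for q in[(530,210),(690,170)]: print('T',onz(T,tc(*q),.01)[:2].round(4))
# predicted positions of the rest parts under estimate
psi=.29;c=np.array([.5877,-.003,0]);R=Ro.from_euler('z',psi).as_matrix()
for l in[(.045,0,.025),(.0365,0,.0335),(-.0229,0,.0929)]:
    X=c+R@np.array(l);u,v=proj(S,X);a,b=proj(T,X);print(l,'Scrop',(u-270)*3.509,(v-140)*3.5,'Tcrop',(a-290)*5+400,(b-180)*5)
```

```text
foot [0.64403731 0.01067291 0.16340229] 0.004276184426372595 along tool 0.10295498912907233 off [0.00148575 0.00031891 0.00150893]
top [ 0.55183671 -0.01935494  0.25618504] 3.053352640255801e-07 along tool -0.031191967907556732 off [-9.20397381e-06 -2.59951304e-03 -7.50259787e-04]
foot wrist px [array([314.1, 239.1]), array([314.1, 237. ]), array([314.7, 327.5])]
foot FK [0.64461049 0.01096936 0.159736  ] S [294.16310401 226.60213363] (295.36335138216015, 225.14285714285714) T [332.45873304 200.82988068] (333.6, 200.0)
S [ 0.5409 -0.056 ]
S [0.5186 0.0127]
S [0.6424 0.0511]
S [ 0.6616 -0.0124]
T [0.6369 0.0453]
T [ 0.6553 -0.0253]
(0.045, 0, 0.025) Scrop 100.45321379617717 457.5170596118819 Tcrop 610.7534191428933 216.47960061991938
(0.0365, 0, 0.0335) Scrop 106.02957663149158 437.8582153351373 Tcrop 616.6403835162293 230.7580376624324
(-0.0229, 0, 0.0929) Scrop 145.09350865857112 300.14268655096845 Tcrop 661.301424704802 339.08039608410036
```

Scene and top views agree with my rest estimate to about 3 mm, which is well inside the V mouths. I'm moving to the pre-place point, 45 mm off along the cradle normal.

```bash
python3 -m crank '0.1445 .13 .06 -.5 0 0 0;0.1445 .13 .06 -.9 0 0 0;0.1445 .13 .06 -.9 0 0 0;0.1445 .13 .06 -.7 0 0 0;0.1445 0 0 -.35 0 0 0'
python3 -m crank '0.1445 0 0 0 0 0 0;0.1445 0 0 0 0 0 0'
python3 - <<'E'
from h import *
import pickle
from scipy.spatial.transform import Rotation as Ro
s=r.state();print(s['tool_pos'],Ro.from_quat(s['eef_rot']).as_matrix().round(3)[:,2], s['contact_force'])
b=cam('scene');c=cam('top');pickle.dump((b,c),open('st4.pkl','wb'))
a=np.zeros((560,800,3),np.uint8);a[:,:400]=cv2.resize(b[0][180:300,270:356],(400,560),interpolation=cv2.INTER_CUBIC);a[:,400:]=cv2.resize(c[0][190:288,300:370],(400,560),interpolation=cv2.INTER_CUBIC);cv2.imwrite('pics/st4.png',a)
E
```

```text
clock: 8.93
tool_pos: [0.5873, -0.0023, 0.1306]
eef_rot: [0.914, 0.141, 0.376, -0.053]
contact_force: [-0.7, 0.5, -0.6]
width: 0.0135
finger_force: 8.3
clock: 9.1
tool_pos: [0.5881, -0.003, 0.1334]
eef_rot: [0.914, 0.141, 0.378, -0.053]
contact_force: [0.1, 0.3, -0.1]
width: 0.0135
finger_force: 8.3
[ 0.58812931 -0.00304983  0.13341162] [ 0.675  0.203 -0.709] [ 0.09465063  0.30475186 -0.07649741]
```

View pics/st4.png

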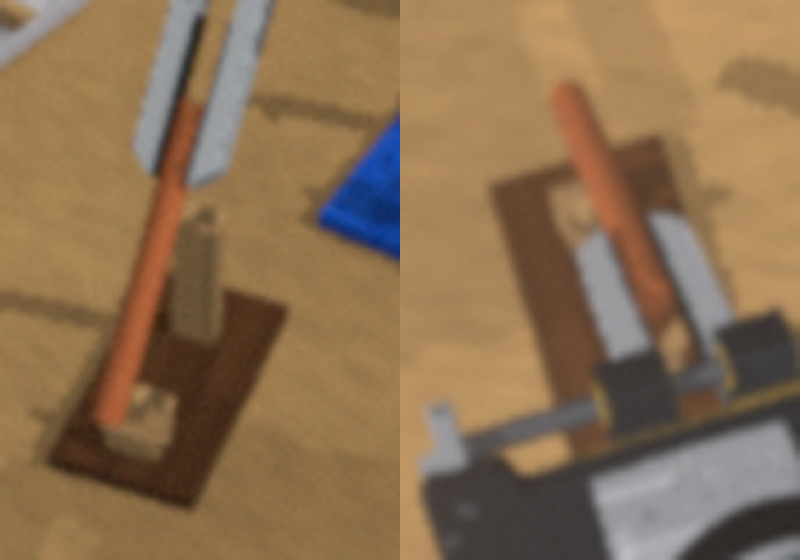

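Chalk and rest are parallel, with the chalk over the cradles in both views. I'm lowering along the normal.

```bash
python3 -m crank '0.1445 -.18 -.054 -.19 0 0 0;0.1445 -.18 -.054 -.19 0 0 0;0.1445 -.18 -.054 -.19 0 0 0;0.1445 -.14 -.042 -.148 0 0 0;0.1445 -.09 -.027 -.095 0 0 0'
python3 -m crank '0.1445 -.045 -.0135 -.047 0 0 0;0.1445 0 0 0 0 0 0;0.1445 0 0 0 0 0 0'
python3 -m crank '0.1445 -.045 -.0135 -.047 0 0 0;0.1445 0 0 0 0 0 0;0.1445 0 0 0 0 0 0'
python3 -m crank '0.1445 -.045 -.0135 -.047 0 0 0;0.1445 0 0 0 0 0 0;0.1445 0 0 0 0 0 0'
```

```text
clock: 9.62
tool_pos: [0.5649, -0.0106, 0.1099]
eef_rot: [0.913, 0.141, 0.379, -0.052]
contact_force: [-0.4, 0.2, -0.1]
width: 0.0137
finger_force: 8.3
clock: 9.87
tool_pos: [0.5637, -0.0109, 0.1082]
eef_rot: [0.913, 0.141, 0.378, -0.052]
contact_force: [0.5, 0.7, 0.8]
width: 0.0136
finger_force: 8.3
clock: 10.12
tool_pos: [0.5621, -0.011, 0.1063]
eef_rot: [0.913, 0.141, 0.378, -0.052]
contact_force: [0.2, 0.3, 0.3]
width: 0.0135
finger_force: 8.3
clock: 10.37
tool_pos: [0.5605, -0.0114, 0.1047]
eef_rot: [0.913, 0.141, 0.378, -0.052]
contact_force: [0.1, 0.0, -0.5]
width: 0.0134
finger_force: 8.3
```

```bash
for i in 1; do python3 -m crank '0.1445 -.045 -.0135 -.047 0 0 0;0.1445 0 0 0 0 0 0;0.1445 0 0 0 0 0 0' | grep -E 'pos|force'
python3 -m crank '0.1445 -.045 -.0135 -.047 0 0 0;0.1445 0 0 0 0 0 0;0.1445 0 0 0 0 0 0'| grep -E 'pos|force'
python3 -m crank '0.1445 -.03 -.009 -.031 0 0 0;0.1445 0 0 0 0 0 0;0.1445 0 0 0 0 0 0'| grep -E 'pos|force'; done
```

```text
tool_pos: [0.5592, -0.0119, 0.1033]
contact_force: [0.5, 0.3, -1.0]
finger_force: 8.3
tool_pos: [0.5578, -0.0122, 0.1019]
contact_force: [-0.6, 0.6, -0.8]
finger_force: 8.3
tool_pos: [0.5571, -0.0126, 0.1012]
contact_force: [0.2, 0.4, -0.4]
finger_force: 8.3
```

```bash
python3 -m crank '0.1445 -.03 -.009 -.031 0 0 0;0.1445 0 0 0 0 0 0;0.1445 0 0 0 0 0 0' | grep -E 'pos|force'
python3 -m crank '0.1445 -.03 -.009 -.031 0 0 0;0.1445 0 0 0 0 0 0;0.1445 0 0 0 0 0 0'| grep -E 'pos|force'
python3 - <<'E'
from h import *
import pickle
b=cam('scene');w=cam('wrist')
a=np.zeros((560,800,3),np.uint8);a[:,:400]=cv2.resize(b[0][200:300,270:342],(400,560),interpolation=cv2.INTER_CUBIC);a[:,400:]=cv2.resize(w[0][200:424,235:395],(400,560),interpolation=cv2.INTER_CUBIC);cv2.imwrite('pics/st5.png',a)
E
```

```text
tool_pos: [0.5567, -0.0131, 0.1008]
contact_force: [2.8, 0.1, 0.7]
finger_force: 8.3
tool_pos: [0.556, -0.0134, 0.1001]
contact_force: [3.6, -0.0, 3.4]
finger_force: 8.3
```

View pics/st5.png

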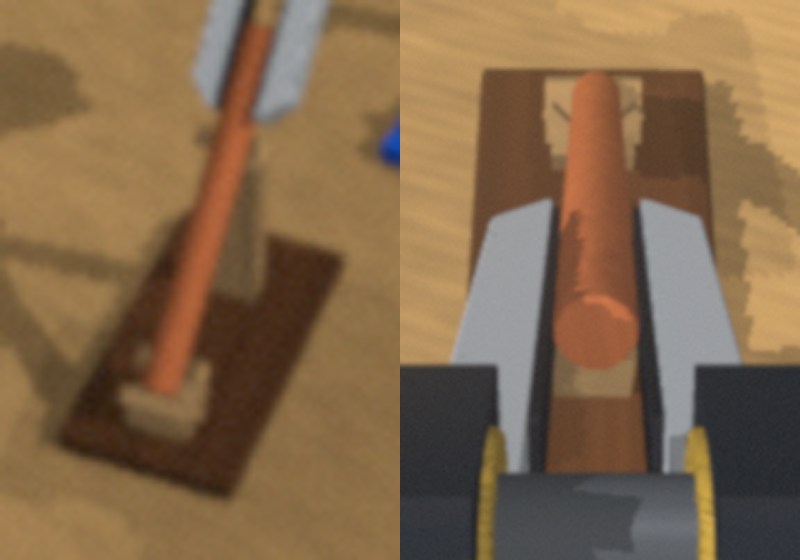

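Contact is felt along the normal and the chalk sits in both Vs, centred at about (595,150) in the wrist view. I'm sliding it down to the stop.

```bash
python3 -m crank '0.1445 .034 .01 -.035 0 0 0;0.1445 0 0 0 0 0 0;0.1445 0 0 0 0 0 0' | grep -E 'pos|force'
python3 -m crank '0.1445 .034 .01 -.035 0 0 0;0.1445 0 0 0 0 0 0;0.1445 0 0 0 0 0 0' | grep -E 'pos|force'
python3 -m crank '0.1445 .034 .01 -.035 0 0 0;0.1445 0 0 0 0 0 0;0.1445 0 0 0 0 0 0' | grep -E 'pos|force'
```

```text
tool_pos: [0.5567, -0.0132, 0.0987]
contact_force: [0.2, -1.6, 7.4]
finger_force: 8.3
tool_pos: [0.5574, -0.013, 0.0974]
contact_force: [-3.9, -2.5, 7.5]
finger_force: 8.5
tool_pos: [0.5582, -0.0127, 0.0961]
contact_force: [-4.3, -3.5, 7.6]
finger_force: 8.6
```

Axial force rose and levelled at about 9 N, so the foot is on the stop. I'm releasing gently.

```bash
python3 -m crank '0.1455 0 0 0 0 0 0;0.147 0 0 0 0 0 0;0.1485 0 0 0 0 0 0;0.15 0 0 0 0 0 0;0.152 0 0 0 0 0 0' | grep -E 'pos|force'
python3 -m crank '0.16 0 0 0 0 0 0;0.17 0 0 0 0 0 0;0.2 0 0 0 0 0 0;0.23 0 0 0 0 0 0;0.27 0 0 0 0 0 0' | grep -E 'pos|force'
python3 -m crank '0.3 0 0 0 0 0 0;0.3 0 0 0 0 0 0;0.3 0 0 0 0 0 0' | grep -E 'pos|force|wid'
```

```text
tool_pos: [0.558, -0.0125, 0.0956]
contact_force: [1.0, -2.5, 2.4]
finger_force: 1.4
tool_pos: [0.5577, -0.0115, 0.0954]
contact_force: [1.0, 0.2, -0.2]
finger_force: 0.0
tool_pos: [0.5582, -0.012, 0.096]
contact_force: [0.3, -0.4, -0.3]
width: 0.0283
finger_force: 0.0
```

```bash
python3 -m crank '0.3 -.17 -.05 .18 0 0 0;0.3 -.34 -.1 .355 0 0 0;0.3 -.5 -.15 .53 0 0 0;0.3 -.5 -.15 .53 0 0 0;0.4 -.3 0 .8 0 0 0' | grep -E 'pos|force'
python3 -m crank '0.4 0 0 1 0 0 0;0.4 0 0 .8 0 0 0;0.4 0 0 0 0 0 0;0.4 0 0 0 0 0 0' | grep -E 'pos|force'
python3 - <<'E'
from h import *
import pickle
print(r.state()['tool_pos'],r.state()['joint_positions'])
b=cam('scene');c=cam('wrist')
pickle.dump((b,c),open('st6.pkl','wb'))
a=np.zeros((560,800,3),np.uint8);a[:,:400]=cv2.resize(b[0][200:300,270:342],(400,560),interpolation=cv2.INTER_CUBIC);a[:300,400:]=cv2.resize(c[0],(400,300));cv2.imwrite('pics/st6.png',a)
E
```

```text
tool_pos: [0.502, -0.0253, 0.1663]
contact_force: [0.3, -0.1, 1.2]
finger_force: 0.0
tool_pos: [0.5045, -0.0261, 0.2235]
contact_force: [-1.2, -0.5, -0.8]
finger_force: 0.0
[ 0.50454546 -0.02607329  0.22352065] [-0.60925301 -0.58083399  2.39801572  0.76285242  0.9268333   0.30442203]
```

View pics/st6.png

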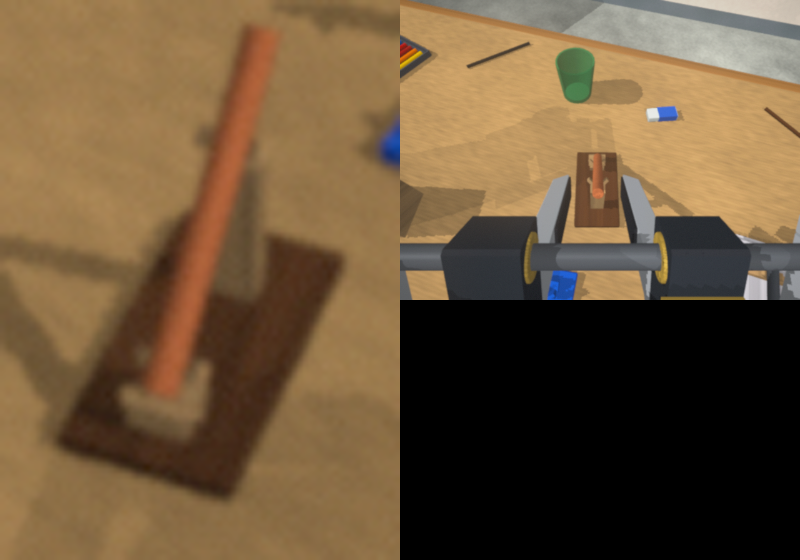

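The chalk is propped: both views show it lying in both cradles, foot at the stop, fingers clear. Now I pitch the tool back past vertical for the other grasp.

```bash
python3 -m crank '0.4 .1 .03 0 -.15 .5 0;0.4 .25 .07 0 -.286 .958 0;0.4 .25 .07 0 -.286 .958 0;0.4 .25 .07 0 -.286 .958 0;0.4 .25 .07 0 -.286 .958 0'  | grep -E 'pos|rot'
python3 -m crank '0.4 .25 .07 0 -.286 .958 0;0.4 .25 .07 0 -.286 .958 0;0.4 .25 .07 0 -.286 .958 0;0.4 .25 .07 0 -.286 .958 0;0.4 .25 .07 0 -.286 .958 0' | grep -E 'pos|rot'
python3 -m crank '0.4 .25 .07 0 -.286 .958 0;0.4 .25 .07 0 -.286 .958 0;0.4 .25 .07 0 -.286 .958 0;0.4 .25 .07 0 -.286 .958 0;0.4 .1 .03 0 -.03 .1 0' | grep -E 'pos|rot'
python3 -m crank '0.4 0 0 0 0 0 0;0.4 0 0 0 0 0 0;0.4 0 0 0 0 0 0' | grep -E 'pos|rot'
python3 - <<'E'
from h import *
from scipy.spatial.transform import Rotation as Ro
s=r.state();M=Ro.from_quat(s['eef_rot']).as_matrix();print(s['joint_positions'],M.round(3))
c=cam('wrist');print(proj(c,(.582,-.005,.0745)),proj(c,(.5346,-.0191,.124)),proj(c,(.6294,.0091,.025)))
h=cv2.cvtColor(c[0],cv2.COLOR_BGR2HSV);m=((h[...,0]<=11)&(h[...,1]>150)&(h[...,2]>100)).astype(np.uint8)
cs,_=cv2.findContours(m,0,1)
for q in sorted(cs,key=cv2.contourArea)[-3:]:print(cv2.contourArea(q),cv2.minAreaRect(q))
E
```

```text
tool_pos: [0.5365, -0.0158, 0.2195]
eef_rot: [0.967, 0.149, 0.204, -0.029]
tool_pos: [0.574, -0.0052, 0.2193]
eef_rot: [0.988, 0.153, 0.007, -0.002]
tool_pos: [0.6079, 0.0044, 0.2172]
eef_rot: [0.976, 0.152, -0.155, 0.02]
tool_pos: [0.6066, 0.0033, 0.2216]
eef_rot: [0.977, 0.151, -0.151, 0.02]
[-0.12472153  0.33001684  1.4485705  -0.12158985  1.64478856  1.14765156] [[ 0.909  0.301 -0.289]
 [ 0.289 -0.954 -0.086]
 [-0.302 -0.006 -0.953]]
[315.49949635 201.96176276] [314.11485975 288.22263391] [316.76658318 123.02407292]
2385.5 ((315.4999694824219, 206.49998474121094), (166.99996948242188, 16.999996185302734), 90.0)
```

The wrist mask matches the predicted rod (column 315.5, rows 123–290), so the regrasp target is right. I'm descending.

```bash
python3 -m crank '0.4 -.08 -.03 -.5 0 0 0;0.4 -.16 -.05 -.9 0 0 0;0.4 -.18 -.06 -1 0 0 0;0.4 -.18 -.06 -1 0 0 0;0.35 -.16 -.05 -.8 0 0 0'  | grep -E 'pos|force'
python3 -m crank '0.3 -.12 -.05 -.6 0 0 0;0.25 -.08 -.02 -.4 0 0 0;0.22 -.04 -.01 -.3 0 0 0;0.2 0 0 0 0 0 0;0.19 0 0 0 0 0 0'  | grep -E 'pos|force|wid'
python3 -m crank '0.18 0 0 0 0 0 0;0.17 0 0 0 0 0 0;0.165 0 0 0 0 0 0;0.16 0 0 0 0 0 0'  | grep -E 'pos|force|wid'
```

```text
tool_pos: [0.5832, -0.0043, 0.0947]
contact_force: [-0.5, 0.0, 0.1]
finger_force: 0.0
tool_pos: [0.578, -0.0066, 0.0578]
contact_force: [-0.5, -0.5, 0.2]
width: 0.018
finger_force: 0.0
tool_pos: [0.5781, -0.0065, 0.0576]
contact_force: [0.0, -0.2, -0.0]
width: 0.0152
finger_force: 0.0
```

```bash
python3 -m crank '0.152 0 0 0 0 0 0;0.15 0 0 0 0 0 0;0.149 0 0 0 0 0 0;0.149 0 0 0 0 0 0'  | grep -E 'force|wid'
python3 -m crank '0.1475 0 0 0 0 0 0;0.147 0 0 0 0 0 0;0.147 0 0 0 0 0 0'  | grep -E 'force|wid'
python3 -m crank '0.1455 0 0 0 0 0 0;0.1455 0 0 0 0 0 0'  | grep -E 'force|wid'
python3 -m crank '0.1445 0 0 0 0 0 0;0.1445 0 0 0 0 0 0'  | grep -E 'force|wid|clock'
```

```text
contact_force: [1.8, -0.4, 0.7]
width: 0.014
finger_force: 0.4
contact_force: [0.5, -0.5, 0.2]
width: 0.014
finger_force: 2.2
contact_force: [0.8, 0.2, 1.3]
width: 0.0136
finger_force: 4.5
clock: 18.03
contact_force: [1.7, -1.7, 0.3]
width: 0.0138
finger_force: 6.2
```

```bash
python3 -m crank '0.1435 0 0 0 0 0 0;0.1435 0 0 0 0 0 0'  | grep -E 'force|wid|clock'
python3 -m crank '0.1435 .04 .012 .045 0 0 0;0.1435 .1 .03 .11 0 0 0;0.1435 .2 .06 .21 0 0 0;0.1435 .3 .09 .32 0 0 0;0.1435 .3 .09 .32 0 0 0'  | grep -E 'pos|force|wid|clock'
python3 -m crank '0.1435 .2 .06 .4 0 0 0;0.1435 0 0 .7 0 0 0;0.1435 0 0 .9 0 0 0;0.1435 0 0 .9 0 0 0;0.1435 0 0 .5 0 0 0'  | grep -E 'pos|force|wid|clock'
```

```text
clock: 18.2
contact_force: [1.6, -1.7, 1.6]
width: 0.0135
finger_force: 8.0
clock: 18.62
tool_pos: [0.606, 0.0025, 0.0875]
contact_force: [0.5, -0.3, -0.6]
width: 0.0135
finger_force: 8.0
clock: 19.03
tool_pos: [0.6132, 0.0039, 0.1932]
contact_force: [0.4, 0.6, 0.3]
width: 0.0135
finger_force: 8.0
```

```bash
python3 -m crank '0.1435 -.1 -.3 0 .15 -.5 0;0.1435 -.25 -.7 0 .286 -.958 0;0.1435 -.3 -.82 0 .286 -.958 0;0.1435 -.3 -.82 0 .286 -.958 0;0.1435 -.3 -.82 0 .286 -.958 0'  | grep -E 'pos|force|rot'
python3 -m crank '0.1435 -.3 -.82 0 .286 -.958 0;0.1435 -.3 -.82 0 .286 -.958 0;0.1435 -.3 -.82 0 .286 -.958 0;0.1435 -.3 -.82 0 .286 -.958 0;0.1435 -.3 -.82 0 .286 -.958 0'  | grep -E 'pos|force|rot'
python3 -m crank '0.1435 -.3 -.82 0 .09 -.3 0;0.1435 -.3 -.82 0 0 0 -.6;0.1435 -.3 -.82 0 0 0 -1;0.1435 -.3 -.82 0 0 0 -1;0.1435 -.2 -.5 0 0 0 -1'  | grep -E 'pos|force|rot'
python3 -m crank '0.1435 0 0 0 0 0 0;0.1435 0 0 0 0 0 0;0.1435 0 0 0 0 0 0'  | grep -E 'pos|force|rot'
python3 - <<'E'
from h import *
import pickle
from scipy.spatial.transform import Rotation as Ro
s=r.state();M=Ro.from_quat(s['eef_rot']).as_matrix();print(s['joint_positions'],M.round(3))
G=s['tool_pos']-.019*M[:,2];print('G',G)
def rod(c):
    h=cv2.cvtColor(c[0],cv2.COLOR_BGR2HSV);m=((h[...,0]<=11)&(h[...,1]>140)&(h[...,2]>60)).astype(np.uint8)
    cs,_=cv2.findContours(m,0,1);return [(cv2.contourArea(q),cv2.minAreaRect(q)) for q in sorted(cs,key=cv2.contourArea)[-3:]]
for n in('scene','top','wrist'):
    c=cam(n);pickle.dump(c,open(n+'7.pkl','wb'));print(n,rod(c),proj(c,G),proj(c,G+[.07,0,0]),proj(c,G-[.07,0,0]))
W=c
print('slot',proj(W,(.48,-.339,.028)),'charcoal ends',proj(W,(.5485,-.2697,.031)),proj(W,(.4113,-.2685,.031)))
E
```

```text
tool_pos: [0.5741, -0.1006, 0.1897]
eef_rot: [0.988, 0.153, 0.03, -0.004]
contact_force: [0.2, -0.9, -0.5]
finger_force: 8.0
tool_pos: [0.5289, -0.2239, 0.1901]
eef_rot: [0.962, 0.149, 0.226, -0.03]
contact_force: [-0.9, 0.5, 0.5]
finger_force: 8.0
tool_pos: [0.4863, -0.3387, 0.1894]
eef_rot: [0.971, 0.006, 0.238, 0.002]
contact_force: [-0.2, -0.1, 0.0]
finger_force: 8.0
tool_pos: [0.4875, -0.3356, 0.1891]
eef_rot: [0.971, 0.01, 0.238, 0.001]
contact_force: [0.9, 1.0, -0.8]
finger_force: 8.0
[-0.98523035 -0.0828298   1.99815234  0.47608955  1.0032007   0.35015472] [[ 0.887  0.019  0.462]
 [ 0.02  -1.     0.003]
 [ 0.462  0.007 -0.887]]
G [ 0.47872769 -0.33563594  0.20590948]
scene [(153.0, ((539.9585571289062, 470.7965087890625), (7.972366809844971, 28.15241813659668), 41.633541107177734)), (219.5, ((525.4608154296875, 465.8634338378906), (7.408027172088623, 40.30551528930664), 43.02506637573242)), (807.5, ((195.38034057617188, 117.61209869384766), (21.81928253173828, 58.42740249633789), 53.56914138793945))] [223.52357993 107.61680505] [200.44078226 119.91976367] [244.9666921   96.18
[... 193 characters left out ...]
48592376709)), (231.5, ((531.9402465820312, 267.2423095703125), (38.67445373535156, 8.120466232299805), 83.2901611328125))] [534.22452716 287.65432679] [530.90078877 247.49839179] [537.66246985 329.19002747]
wrist [(1162.5, ((607.9935302734375, 377.71697998046875), (27.49602699279785, 56.28123092651367), 78.90628051757812)), (1389.0, ((312.4999694824219, 456.5), (44.99999237060547, 30.999996185302734), 90.0)), (6041.5, ((312.9999694824219, 275.9999694824219), (223.99996948242188, 29.999996185302734), 90.0))] [313.90334656 313.2035782 ] [316.7695954  161.27274494] [310.51316517 492.90642726]
slot [316.11660669 319.62148795] charcoal ends [239.49638527 239.43811449] [228.36485596 403.39922218]
```

Run:
```python
from h import *
import pickle
W=pickle.load(open('wrist7.pkl','rb'));S=pickle.load(open('scene7.pkl','rb'))
h=cv2.cvtColor(W[0],cv2.COLOR_BGR2HSV)
m=((h[...,2]<85)).astype(np.uint8);k=np.zeros_like(m);k[200:350,190:275]=m[200:350,190:275]
cs,_=cv2.findContours(k,0,1)
for q in sorted(cs,key=cv2.contourArea)[-3:]:print(cv2.contourArea(q),cv2.minAreaRect(q),cv2.boundingRect(q))
for y in range(225,350,12):
    x=np.nonzero(k[y])[0]
    if len(x):print(y,x.min(),x.max(),onz(W,((x.min()+x.max())/2,y),.028)[:2].round(4))
# bars: wood colour (saturated) inside the tray right of the rod, and tray mask
for u in(275,350,370): print(u,''.join('#' if s>70 else '.' for s in h[150:430:3,u,1]))
print([onz(W,(360,150+3*i),.032)[:2].round(4).tolist() for i in range(0,93,12)])
g=W[0][100:420,180:460];cv2.imwrite('pics/w7.png',g)
```

```text
498.0 ((232.0, 295.5), (107.0, 84.0), 90.0) (190, 242, 85, 108)
249 241 244 [ 0.5405 -0.2723]
261 241 243 [ 0.5297 -0.2725]
273 240 242 [ 0.519  -0.2722]
285 239 241 [ 0.5084 -0.2719]
297 238 241 [ 0.498  -0.2721]
309 238 240 [ 0.4877 -0.2723]
321 236 239 [ 0.4775 -0.2716]
333 235 239 [ 0.4675 -0.2717]
345 225 239 [ 0.4575 -0.2681]
275 #######################..............####.................................######..............
350 ########################..............####.................................#####..............
370 ###############################################################...............................
[[0.6358, -0.377], [0.6005, -0.3768], [0.5665, -0.3767], [0.5338, -0.3765], [0.5023, -0.3764], [0.472, -0.3762], [0.4428, -0.3761], [0.4145, -0.376]]
```

The charcoal edge, the bars and the rod agree with slot ≈ (0.479, −0.338). I trim yaw and y, then descend.

```bash
python3 -m crank '0.1435 0 -.08 0 0 0 -.28;0.1435 0 0 -.5 0 0 0;0.1435 0 0 -.9 0 0 0;0.1435 0 0 -1 0 0 0;0.1435 0 0 -1 0 0 0' | grep -E 'pos|force|rot'
python3 -m crank '0.1435 0 0 -.8 0 0 0;0.1435 0 0 -.5 0 0 0;0.1435 0 0 -.3 0 0 0;0.1435 0 0 -.1 0 0 0;0.1435 0 0 0 0 0 0' | grep -E 'pos|force|rot'
python3 -m crank '0.1435 0 0 0 0 0 0;0.1435 0 0 0 0 0 0' | grep -E 'pos|force|rot'
python3 - <<'E'
from h import *
from scipy.spatial.transform import Rotation as Ro
s=r.state();M=Ro.from_quat(s['eef_rot']).as_matrix();print(M[:,0],s['tool_pos']-.019*M[:,2])
E
```

```text
tool_pos: [0.4877, -0.3389, 0.0867]
eef_rot: [0.971, -0.001, 0.238, 0.005]
contact_force: [0.2, -0.3, -0.9]
finger_force: 8.0
tool_pos: [0.4874, -0.3387, 0.0359]
eef_rot: [0.971, -0.002, 0.238, 0.004]
contact_force: [0.5, -0.6, -0.4]
finger_force: 8.0
tool_pos: [0.4879, -0.3397, 0.0376]
eef_rot: [0.971, -0.001, 0.238, 0.005]
contact_force: [0.4, 0.4, -0.4]
finger_force: 8.0
[ 8.86246812e-01 -2.61149278e-04  4.63213255e-01] [ 0.47914447 -0.33951903  0.05446371]
```

```bash
python3 -m crank '0.1435 0 0 -.2 0 0 0;0.1435 0 0 -.2 0 0 0;0.1435 0 0 -.15 0 0 0;0.1435 0 0 0 0 0 0;0.1435 0 0 0 0 0 0' | grep -E 'pos|force'
python3 -m crank '0.1435 0 0 -.06 0 0 0;0.1435 0 0 0 0 0 0;0.1435 0 0 0 0 0 0' | grep -E 'pos|force'
python3 -m crank '0.1435 0 0 -.05 0 0 0;0.1435 0 0 0 0 0 0;0.1435 0 0 0 0 0 0' | grep -E 'pos|force'
python3 -m crank '0.1435 0 0 -.05 0 0 0;0.1435 0 0 0 0 0 0;0.1435 0 0 0 0 0 0' | grep -E 'pos|force'
```

```text
tool_pos: [0.487, -0.3384, 0.0189]
contact_force: [0.9, -0.1, 0.4]
finger_force: 8.0
tool_pos: [0.4873, -0.3389, 0.0178]
contact_force: [-0.8, 0.1, 0.2]
finger_force: 8.0
tool_pos: [0.4872, -0.3388, 0.0162]
contact_force: [0.4, -0.8, 0.2]
finger_force: 8.0
tool_pos: [0.4872, -0.3387, 0.0146]
contact_force: [-0.0, 0.1, 0.2]
finger_force: 8.0
```

```bash
python3 -m crank '0.1435 0 0 -.035 0 0 0;0.1435 0 0 0 0 0 0;0.1435 0 0 0 0 0 0' | grep -E 'pos|force'
python3 -m crank '0.1435 0 0 -.035 0 0 0;0.1435 0 0 0 0 0 0;0.1435 0 0 0 0 0 0' | grep -E 'pos|force'
python3 - <<'E'
from h import *
c=cam('wrist');h=cv2.cvtColor(c[0],cv2.COLOR_BGR2HSV);m=((h[...,0]<=11)&(h[...,1]>140)&(h[...,2]>60)).astype(np.uint8)
cs,_=cv2.findContours(m,0,1)
print([(cv2.contourArea(q),cv2.boundingRect(q)) for q in sorted(cs,key=cv2.contourArea)[-3:]])
E
```

```text
tool_pos: [0.4872, -0.3388, 0.0136]
contact_force: [0.7, 0.3, -0.4]
finger_force: 8.0
tool_pos: [0.4874, -0.3388, 0.013]
contact_force: [-2.2, 2.3, 3.3]
finger_force: 8.0
[(0.0, (323, 177, 1, 1)), (1385.0, (296, 433, 33, 47)), (5600.5, (298, 164, 30, 225))]
```

```bash
python3 -m crank '0.1435 0 0 -.02 0 0 0;0.1435 0 0 0 0 0 0;0.1435 0 0 0 0 0 0' | grep -E 'pos|force'
python3 -m crank '0.1435 0 0 -.02 0 0 0;0.1435 0 0 0 0 0 0;0.1435 0 0 0 0 0 0' | grep -E 'pos|force'
```

```text
tool_pos: [0.4874, -0.3387, 0.0126]
contact_force: [-3.9, 2.7, 7.5]
finger_force: 8.0
tool_pos: [0.4875, -0.3385, 0.0122]
contact_force: [-4.7, 4.2, 9.8]
finger_force: 8.0
```

Contact is at the slot height, so I'm releasing gently and backing out along the tool axis.

```bash
python3 -m crank '0.145 0 0 0 0 0 0;0.1465 0 0 0 0 0 0;0.148 0 0 0 0 0 0;0.1495 0 0 0 0 0 0;0.152 0 0 0 0 0 0' | grep -E 'pos|force'
python3 -m crank '0.16 0 0 0 0 0 0;0.18 0 0 0 0 0 0;0.22 0 0 0 0 0 0;0.26 0 0 0 0 0 0;0.3 0 0 0 0 0 0' | grep -E 'pos|force'
python3 -m crank '0.32 0 0 0 0 0 0;0.32 0 0 0 0 0 0' | grep -E 'pos|force|wid'
python3 - <<'E'
from h import *
c=cam('wrist');h=cv2.cvtColor(c[0],cv2.COLOR_BGR2HSV);m=((h[...,0]<=11)&(h[...,1]>140)&(h[...,2]>60)).astype(np.uint8)
cs,_=cv2.findContours(m,0,1)
print([(cv2.contourArea(q),cv2.boundingRect(q)) for q in sorted(cs,key=cv2.contourArea)[-3:]], proj(c,(.479,-.338,.028)),proj(c,(.549,-.338,.028)))
E
```

```text
tool_pos: [0.4872, -0.3387, 0.0113]
contact_force: [0.7, 1.3, 1.1]
finger_force: 0.7
tool_pos: [0.4872, -0.3389, 0.0114]
contact_force: [-0.1, -0.1, -0.2]
finger_force: 0.0
tool_pos: [0.4872, -0.3389, 0.0115]
contact_force: [-0.4, 0.4, 1.4]
width: 0.0299
finger_force: 0.0
[(0.0, (321, 196, 1, 1)), (1416.5, (295, 433, 34, 47)), (5361.0, (297, 163, 31, 226))] [311.94006669 311.51535055] [311.24548903 160.06057455]
```

```bash
python3 -m crank '0.32 -.09 0 .18 0 0 0;0.32 -.28 0 .53 0 0 0;0.32 -.37 0 .71 0 0 0;0.32 -.37 0 .71 0 0 0;0.32 -.2 0 .8 0 0 0' | grep -E 'pos|force'
python3 -m crank '0.32 0 0 1 0 0 0;0.32 0 0 .8 0 0 0;0.32 0 0 0 0 0 0;0.32 0 0 0 0 0 0' | grep -E 'pos|force'
python3 - <<'E'
from h import *
for n in('top','wrist'):
    c=cam(n);h=cv2.cvtColor(c[0],cv2.COLOR_BGR2HSV);m=((h[...,0]<=11)&(h[...,1]>130)&(h[...,2]>60)).astype(np.uint8)
    if n=='top':m[:,:430]=0;m[:,560:]=0
    cs,_=cv2.findContours(m,0,1)
    for q in sorted(cs,key=cv2.contourArea)[-2:]:
        R=cv2.minAreaRect(q);print(n,cv2.contourArea(q),R,cv2.boundingRect(q),onz(c,R[0],.03))
    print(proj(c,(.549,-.338,.028)),proj(c,(.409,-.338,.028)))
E
```

```text
tool_pos: [0.4466, -0.3382, 0.0997]
contact_force: [0.7, 0.5, 0.5]
finger_force: 0.0
tool_pos: [0.4482, -0.3397, 0.1552]
contact_force: [0.3, -0.3, -0.9]
finger_force: 0.0
top 251.0 ((498.1138610839844, 294.94818115234375), (64.1167221069336, 6.179366111755371), 87.33700561523438) (494, 263, 9, 65) [ 0.47732468 -0.33747995  0.03      ]
[495.72180185 261.08246673] [500.2621333  328.25901885]
wrist 2105.5 ((626.5176391601562, 346.82940673828125), (80.58966827392578, 43.38609313964844), 77.47119140625) (597, 303, 43, 86) [ 0.41757648 -0.57802239  0.03      ]
wrist 2437.0 ((310.5, 275.0), (176.0, 17.0), 90.0) (302, 187, 18, 177) [ 0.47358552 -0.33740434  0.03      ]
[310.87778278 184.91631081] [311.60054527 360.12351909]
```

Both views show the chalk straight in the empty notches, centred within about 3 mm and untouched. I'm handing in.

```bash
python3 -c "
from plant import r
print(r.hand_in(), r.state()['clock'])"
```

```text
the job is handed in; nothing more can be done
the job is handed in; nothing more can be done
```

The chalk was drawn from the well, propped on the brown rest and released, then regrasped and laid in the tray's empty notches. The last camera check put it about 3 mm off centre and straight, and I handed the job in, though the simulator returned no verdict.

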